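# Put four mixed-up reagent bottles back on their colour-coded spill trays

### The arm

A 6-joint arm with a two-finger parallel gripper is mounted at the origin on the work surface. World frame = base frame: x ahead of the robot, y to its left, z up, the work surface at z = 0. Lengths are in m, angles in degrees, forces in N, time in s.
With the tool pointing down it reaches from about 0.25 to 0.725 m from the base axis. Payload 9.7 kg.
Tool frame: the origin (TCP) lies midway between the tips of the shut fingers; the grasp point (between the pads) lies 19 mm behind it (bot.pinch_z is the distance from the TCP to the grasp point, in m); z points along the fingers, y is the line along which they close (so a half turn about z gives the same grasp; the last joint's range is limited). The gripper opens to 85 mm and grips with 20 to 120 N. Pads are 22 mm wide; open, the fingers measure 114 mm over their backs; the gripper's body (76 mm by 85 mm) begins 54 mm behind the grasp point. The pads swing forward as they close: fully open they stand 13 mm farther back than shut.
Start: joints at [-66.807, 4.979, 10.078, 95.1, 0, 90], TCP at [0.217, -0.506, 0.231] pointing down, gripper open.
Joint ranges: [-179.16, 179.16], [-48.56, 103.87], [-65.8, 70.77], [-126.05, 130.52], [-82.76, 87.17], [-180, 180]. Speed limits (degrees/s): [127.2, 127.2, 147.25, 180, 180, 180].

### API

Orientations are given as [roll, pitch, yaw] about the fixed x, y, z axes, in that order (R = Rz(yaw) Ry(pitch) Rx(roll)).
In Python, from workcell import sensors, camera, camera_params, ticket, bot gives the robot as it stands.
- The arm moves only by the shell command python3 -m jog 'ROWS' [FORCE]. ROWS is JSON, a list that holds one entry, the list of rows, each a list of 5 numbers: the shift along the world's x, y, z in units of 50 mm (1.0 is 50 mm), then the turn about the world's z in units of 5 degrees (1.0 is 5 degrees), then the opening, from 0 (shut) to 1 (fully open). In form: [[[tx, ty, tz, yaw, grip], ...]]. A call has 1 to 8 rows; each row shifts and turns the commanded pose from where the row before left it; what a row does not reach is not made up. A row lasts 1/10 s, in which the tool goes at most 50 mm and 8.59 degrees, less where a joint would pass 70% of its speed; a pose out of reach is approached as far as the arm can. A call is refused whole if a number of a shift passes 1 or a number of a turn 1, either way. A call with a gripper value outside its range is refused whole. The fingers move at their own pace and stop on an object; FORCE is the grip in N (left out, the last holds). Time passes only in rows, so rows that do not move let the fingers close. It gives the time, the measured TCP pose, the force, the opening and the grip force at its end, in the units of the state.
- sensors.get_obs(): the state, without advancing time (a new reading comes with each control period).
- camera(name): name is "side" or "top"; returns the picture (420x560x3 uint8, blue, green, red); there is no depth.
- camera_params(name): a dict with "fx", "fy", "cx", "cy" (pixels), "T" (4x4, takes a point from camera to world coordinates). Camera axes: x right, y down, z forward; pixel columns grow to the right and rows downward; lengths in m; the calibration is good to about 2 mm. A picture is of the moment at which its call begins. camera_params takes no time and is no camera call.
- ticket.job_done(): hands the job in; it is judged then, once.
The state is a dict: "time": time; "q": joint angles; "qd": joint speeds; "joint_efforts": joint torques, N m; "ee_pos": TCP position; "tcp_rot": TCP orientation; "wrist_force": force on the tool from outside, world axes, zero at the start; "torque": the same for the moment, N m; "opening": finger opening in m; "grasp_force": force on a finger pad.
Only numpy, scipy, OpenCV 4.12 (cv2) and the standard library are available. Lean on these libraries where they do the work, as an engineer would, in place of code of your own. Each camera call takes 0.05 s, during which the arm holds its last target. There are 200 camera calls.

### The job

The four reagent bottles on the bench have been put back on each other's spill trays. Swap them round, parking a bottle on the empty black tray when you need a free spot, until every bottle stands upright in the middle of the tray of its cap's colour and the black tray is empty again. Never stand a bottle on the bare bench, drop it or tip it over, and leave the glass flask standing where it is.

Things in the scene. Friction and masses are not known exactly. Their poses are not given: they have to be found in the camera images.
- red_bottle: white wide-mouth plastic bottle with a red screw cap and a red band round its body, standing upright. Total height 90 mm; body 46 mm across up to 60 mm; round cap 50 mm across from 64 mm to 90 mm (the grip, straight-sided); about 0.1 kg. Origin: centre of its underside, z up along its axis
- blue_bottle: white wide-mouth plastic bottle with a blue screw cap and a blue band round its body, standing upright. Total height 90 mm; body 46 mm across up to 60 mm; round cap 50 mm across from 64 mm to 90 mm (the grip, straight-sided); about 0.1 kg. Origin: centre of its underside, z up along its axis
- yellow_bottle: white wide-mouth plastic bottle with a yellow screw cap and a yellow band round its body, standing upright. Total height 90 mm; body 46 mm across up to 60 mm; round cap 50 mm across from 64 mm to 90 mm (the grip, straight-sided); about 0.1 kg. Origin: centre of its underside, z up along its axis
- green_bottle: white wide-mouth plastic bottle with a green screw cap and a green band round its body, standing upright. Total height 90 mm; body 46 mm across up to 60 mm; round cap 50 mm across from 64 mm to 90 mm (the grip, straight-sided); about 0.1 kg. Origin: centre of its underside, z up along its axis
- red_tray: red square spill tray, fixed to the bench, 96 mm by 96 mm outside, 86 mm by 86 mm inside; flat floor 8 mm above the bench, rim 16 mm above the bench. Origin: centre of its underside, on the bench; x and y along its sides, z up. At the start a bottle with a cap of another colour stands on it, within about 10 mm of its middle
- blue_tray: blue square spill tray, fixed to the bench, 96 mm by 96 mm outside, 86 mm by 86 mm inside; flat floor 8 mm above the bench, rim 16 mm above the bench. Origin: centre of its underside, on the bench; x and y along its sides, z up. At the start a bottle with a cap of another colour stands on it, within about 10 mm of its middle
- yellow_tray: yellow square spill tray, fixed to the bench, 96 mm by 96 mm outside, 86 mm by 86 mm inside; flat floor 8 mm above the bench, rim 16 mm above the bench. Origin: centre of its underside, on the bench; x and y along its sides, z up. At the start a bottle with a cap of another colour stands on it, within about 10 mm of its middle
- green_tray: green square spill tray, fixed to the bench, 96 mm by 96 mm outside, 86 mm by 86 mm inside; flat floor 8 mm above the bench, rim 16 mm above the bench. Origin: centre of its underside, on the bench; x and y along its sides, z up. At the start a bottle with a cap of another colour stands on it, within about 10 mm of its middle
- black_tray: black square spill tray, fixed to the bench, 96 mm by 96 mm outside, 86 mm by 86 mm inside; flat floor 8 mm above the bench, rim 16 mm above the bench. Origin: centre of its underside, on the bench; x and y along its sides, z up. The spare tray: empty at the start
- flask: conical glass flask with a dark rubber stopper, loose, standing among the trays; 64 mm across at the foot, 120 mm tall with the stopper. Origin: centre of its underside, z up. To be left alone
Not all that is in view belongs to the job. Of the things that look like the blue_bottle, the smaller one is meant.

How it is judged:
By the outcome, as a careful person would: the job done as asked, in the order asked, and still so for the second after the job is handed in, with the robot touching nothing.
It also fails if it takes over 144 s, if anything falls off the work surface, if the arm or the gripper's body presses on something with over 40 N, if the wrist force passes 120 N, or if a joint passes its speed limit or range.

## Working session

There is one attempt and no reset: what is moved stays moved. The work goes in short steps, Python scripts to look and compute and a shell command to move; the robot and the scene stay as the last step left them, time stands still between calls to the robot, and variables do not carry over. Pictures are saved under pics/ and viewed, at most 14 in all, crops included, and the job is handed in when it is done.

```bash
mkdir -p pics
python3 - <<'E'
from workcell import sensors,camera,camera_params,bot
import cv2,numpy as np
for n in("top","side"):
    cv2.imwrite(f"pics/{n}0.png",camera(n)); p=camera_params(n); print(n,p["fx"],p["cx"],p["cy"],np.round(p["T"],3).tolist())
o=sensors.get_obs();print(o["time"],o["ee_pos"],o["tcp_rot"],o["opening"],bot.pinch_z)
E
```

```text
top 487.233548514102 280.40677588844716 213.6126897710732 [[-0.078, -0.969, 0.234, 0.352], [-0.997, 0.075, -0.024, 0.003], [0.006, -0.235, -0.972, 0.955], [0.0, 0.0, 0.0, 1.0]]
side 504.947981968658 291.03888299972687 208.5116375270198 [[-0.941, -0.25, 0.228, 0.322], [-0.338, 0.698, -0.631, 0.656], [-0.001, -0.671, -0.742, 0.81], [0.0, 0.0, 0.0, 1.0]]
0.1 [ 0.21652758 -0.50535062  0.23064418] [-1.79929659e+02  5.86454168e-04  2.31937951e+01] 0.08567526004156181 0.0187
```

View pics/top0.png

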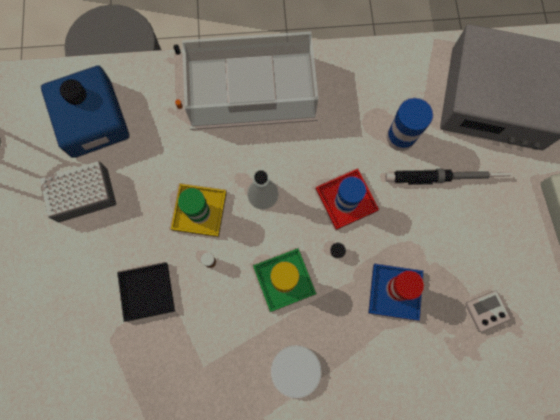

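View pics/side0.png

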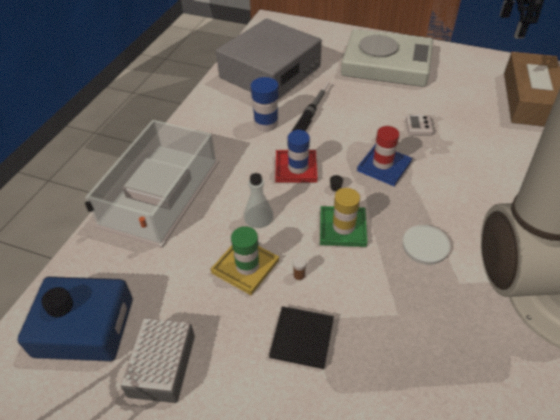

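The top view shows the green bottle on the yellow tray (195,205) and yellow on the green tray (285,278). Blue is on the red tray (350,193), red is on the blue tray (405,287), and the black tray is empty (147,292). The flask is at (262,188), and the big blue bottle at (410,122) is a decoy. The side view agrees, so there are two 2-cycles to undo.

```bash
cat > vis.py <<'E'
import cv2,numpy as np
from workcell import camera,camera_params
P={n:camera_params(n) for n in("top","side")}
def cast(n,px,z):
    p=P[n];px=np.atleast_2d(np.asarray(px,float));T=np.array(p["T"])
    d=np.c_[(px[:,0]-p["cx"])/p["fx"],(px[:,1]-p["cy"])/p["fy"],np.ones(len(px))]@T[:3,:3].T
    return (T[:3,3]+d*((z-T[2,3])/d[:,2])[:,None])[:,:2]
H={"red":[(0,8),(170,180)],"yellow":[(18,34)],"green":[(45,85)],"blue":[(100,128)]}
def mask(img,c):
    h=cv2.cvtColor(img,cv2.COLOR_BGR2HSV)
    if c=="black": return cv2.inRange(h,(0,0,0),(180,255,45))
    return sum(cv2.inRange(h,(a,110,50),(b,255,255)) for a,b in H[c])
def comps(img,c,win,amin=40):
    m=mask(img,c);w=np.zeros_like(m);x0,y0,x1,y1=win;w[y0:y1,x0:x1]=255;m&=w
    n,l,s,ce=cv2.connectedComponentsWithStats(m)
    return sorted([(s[i,4],np.argwhere(l==i)[:,::-1]) for i in range(1,n) if s[i,4]>=amin],key=lambda t:-t[0])
def rectw(n,pts,z):
    h=cv2.convexHull(pts.astype(np.int32))[:,0]
    return cv2.minAreaRect((cast(n,h,z)*1000).astype(np.float32))
def capc(n,pts):
    # silhouette centre of straight cap, mid-height 77 mm above tray floor
    (c,s,a)=cv2.minAreaRect(cv2.convexHull(pts.astype(np.int32)))
    return cast(n,c,0.085)[0]*1000,s
E
python3 - <<'E'
from vis import *
im={n:camera(n) for n in P}
W={"top":{"yellow":(165,178,235,242),"red":(310,162,382,232),"green":(248,243,320,316),"blue":(362,258,430,325),"black":(112,255,180,325)},
"side":{"yellow":(205,222,282,295),"red":(270,125,322,186),"green":(312,185,375,250),"blue":(352,120,418,188),"black":(262,300,340,372)}}
on={"yellow":"green","red":"blue","green":"yellow","blue":"red"}
for n in P:
  for t,w in W[n].items():
    pts=np.vstack([p for a,p in comps(im[n],t,w)])
    c,s,a=rectw(n,pts,0.012)
    print(n,t,"tray",np.round(c,1),np.round(s,1),round(a,1))
    if t in on:
      for a,p in comps(im[n],on[t],w)[:2]:
        c,s=capc(n,p); print("   ",on[t],a,p.min(0),p.max(0),np.round(c,1),np.round(s))
print(cast("top",[(262,197)],0.01),cast("side",[(257,215)],0.02),cast("top",[(261,177)],.12),cast("side",[(256,180)],.12))
E
```

```text
top yellow tray [600.2 142.1] [97.2 97.7] 77.5
    green 589 [178 188] [205 215] [596.5 142.9] [28. 25.]
top red tray [ 600.4 -155.4] [97.4 97.9] 19.6
    blue 573 [338 177] [365 204] [ 595.3 -153.7] [25. 27.]
top green tray [448.6 -17.1] [93.4 93.5] 16.6
    yellow 677 [271 262] [298 291] [446.  -16.7] [29. 27.]
top blue tray [ 408.7 -229.1] [95.3 93.9] 77.3
    red 789 [388 271] [423 299] [ 414.3 -229.8] [28. 35.]
top black tray [446.2 248.9] [93.4 95. ] 7.0
side yellow tray [602.7 144.8] [101.4  99. ] 77.5
    green 414 [232 228] [255 251] [600.4 139.9] [23. 23.]
side red tray [ 601.8 -151.8] [ 95.3 107.8] 19.7
    blue 356 [289 129] [308 151] [ 598.  -157.4] [22. 19.]
    blue 79 [290 160] [305 167] [575.2 -84. ] [15.  7.]
side green tray [449.4 -13.6] [87.4 96.5] 17.4
    yellow 548 [334 188] [359 213] [448.9 -16.9] [24. 25.]
    yellow 162 [333 217] [355 229] [438.5  42. ] [22. 11.]
side blue tray [ 411.6 -226.4] [103.7  92.3] 77.5
    red 400 [376 126] [398 147] [ 416.8 -234.5] [21. 22.]
    red 151 [374 151] [393 163] [ 409.  -162.1] [19. 10.]
side black tray [448.4 252. ] [91.4 96.9] 7.5
[[0.61658579 0.01389488]] [[0.62513696 0.02577122]] [[0.62311348 0.01181149]] [[0.62311027 0.02241562]]
```

```bash
python3 -m jog '[[[0.4,0.6,0,1,1],[0.5,0.7,0,1,1],[0.55,0.7,0,1,1],[0.55,0.7,0,1,1],[0.55,0.7,0,1,1],[0.55,0.7,0,1,1],[0.5,0.7,0,1,1],[0.38,0.6,0,1,1]]]' 40; python3 -m jog '[[[0,0,0,0,1],[0,0,0,0,1]]]'
```

```text
time: 1.0
ee_pos: [0.4166, -0.2336, 0.2312]
tcp_rot: [180.0, -0.0, 63.4]
wrist_force: [-0.1, -0.7, 0.5]
opening: 0.0857
grasp_force: 0.0
time: 1.2
ee_pos: [0.4158, -0.235, 0.2312]
tcp_rot: [-180.0, 0.0, 63.3]
wrist_force: [-0.5, -0.5, 0.3]
opening: 0.0855
grasp_force: 0.0
```

```bash
python3 -m jog '[[[0,0,-0.4,0,1],[0,0,-0.6,0,1],[0,0,-0.7,0,1],[0,0,-0.7,0,1],[0,0,-0.5,0,1],[0,0,-0.3,0,1],[0,0,-0.14,0,1],[0,0,0,0,1]]]'
python3 - <<'E'
from vis import *
cv2.imwrite("pics/s1.png",camera("side")[60:240,270:510])
E
python3 -m jog '[[[0,0,0,0,0.5],[0,0,0,0,0.45],[0,0,0,0,0.4],[0,0,0,0,0.3],[0,0,0,0,0.3],[0,0,0,0,0.3],[0,0,0,0,0.3],[0,0,0,0,0.3]]]'
```

```text
time: 2.0
ee_pos: [0.4153, -0.2359, 0.0642]
tcp_rot: [-180.0, 0.0, 63.1]
wrist_force: [-0.3, 0.1, 0.2]
opening: 0.0854
grasp_force: 0.0
time: 2.85
ee_pos: [0.4161, -0.2357, 0.0654]
tcp_rot: [179.9, 0.0, 63.2]
wrist_force: [-1.8, 0.4, 5.7]
opening: 0.049
grasp_force: 40.7
```

View pics/s1.png

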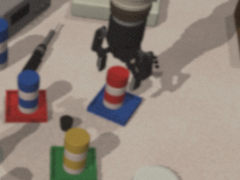

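```bash
python3 -m jog '[[[0,0,0.2,0,0.3],[0,0,0.4,0,0.3],[0,0,0.6,0,0.3],[0,0,0.7,0,0.3],[0,0,0.6,0,0.3],[0,0,0.4,0,0.3],[0,0,0.2,0,0.3],[0,0,0,0,0.3]]]'; python3 -m jog '[[[0.04,0.3,0,0,0.3],[0.04,0.5,0,0,0.3],[0.04,0.6,0,0,0.3],[0.04,0.7,0,0,0.3],[0.04,0.7,0,0,0.3],[0.04,0.7,0,0,0.3],[0.04,0.7,0,0,0.3],[0.04,0.7,0,0,0.3]]]'; python3 -m jog '[[[0.04,0.7,0,0,0.3],[0.04,0.7,0,0,0.3],[0.04,0.7,0,0,0.3],[0.04,0.7,0,0,0.3],[0.04,0.7,0,0,0.3],[0.04,0.6,0,0,0.3],[0.04,0.45,0,0,0.3],[0.02,0.26,0,0,0.3]]]'; python3 -m jog '[[[0,0,0,0,0.3],[0,0,0,0,0.3]]]';  python3 - <<'E'
from vis import *
cv2.imwrite("pics/s2.png",camera("side"))
E
```

```text
time: 3.65
ee_pos: [0.416, -0.2357, 0.2206]
tcp_rot: [179.9, 0.0, 63.2]
wrist_force: [0.1, -0.2, -2.2]
opening: 0.049
grasp_force: 41.6
time: 4.45
ee_pos: [0.4306, 0.0115, 0.2179]
tcp_rot: [-179.9, 0.0, 63.2]
wrist_force: [1.1, -0.1, -2.3]
opening: 0.0493
grasp_force: 41.7
time: 5.25
ee_pos: [0.4455, 0.2518, 0.2176]
tcp_rot: [-179.9, 0.1, 63.3]
wrist_force: [0.3, -1.4, -0.6]
opening: 0.0492
grasp_force: 41.7
time: 5.45
ee_pos: [0.4461, 0.2495, 0.2187]
tcp_rot: [-180.0, 0.1, 63.2]
wrist_force: [-0.3, -0.4, -0.2]
opening: 0.0492
grasp_force: 41.7
```

View pics/s2.png

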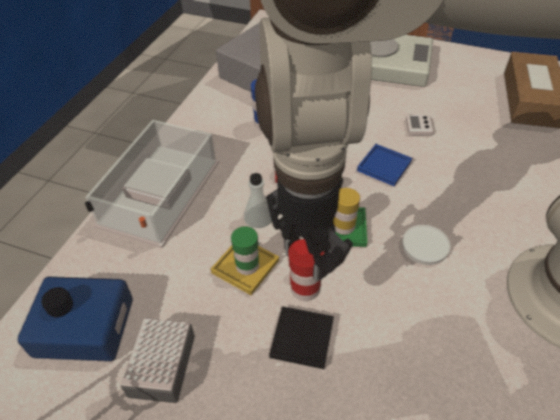

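The side view shows the red bottle held upright above the black tray (302,335), and the flask and other bottles haven't moved.

```bash
python3 -m jog '[[[0,0,-0.4,0,0.3],[0,0,-0.6,0,0.3],[0,0,-0.7,0,0.3],[0,0,-0.6,0,0.3],[0,0,-0.4,0,0.3],[0,0,-0.2,0,0.3],[0,0,-0.1,0,0.3],[0,0,-0.04,0,0.3]]]'; python3 -m jog '[[[0,0,0,0,0.3],[0,0,-0.01,0,0.3],[0,0,0,0,0.3]]]'
```

```text
time: 6.3
ee_pos: [0.4469, 0.2497, 0.0678]
tcp_rot: [180.0, -0.0, 63.2]
wrist_force: [-0.1, -0.3, -0.5]
opening: 0.0488
grasp_force: 41.7
time: 6.6
ee_pos: [0.4469, 0.2502, 0.0675]
tcp_rot: [180.0, -0.1, 63.2]
wrist_force: [-0.7, -1.0, -1.4]
opening: 0.0488
grasp_force: 41.7
```

```bash
for i in 1; do python3 -m jog '[[[0,0,-0.02,0,0.3],[0,0,0,0,0.3]]]'; python3 -m jog '[[[0,0,-0.02,0,0.3],[0,0,0,0,0.3]]]'; python3 -m jog '[[[0,0,-0.02,0,0.3],[0,0,0,0,0.3]]]'; done | grep -E "pos|wrist"
```

```text
ee_pos: [0.4466, 0.25, 0.0658]
wrist_force: [0.5, -0.4, -1.2]
ee_pos: [0.4468, 0.2502, 0.0655]
wrist_force: [-3.0, 0.9, 3.8]
ee_pos: [0.4469, 0.2504, 0.0654]
wrist_force: [-4.2, -0.4, 13.1]
```

```bash
python3 -m jog '[[[0,0,0.01,0,0.45],[0,0,0.01,0,0.6],[0,0,0,0,0.8],[0,0,0,0,1],[0,0,0,0,1],[0,0,0,0,1]]]'; python3 -m jog '[[[0,0,0.3,0,1],[0,0,0.5,0,1],[0,0,0.6,0,1],[0,0,0.6,0,1],[0,0,0.5,0,1],[0,0,0.3,0,1],[0,0,0.2,0,1],[0,0,0,0,1]]]'; python3 -m jog '[[[0.1,-0.3,0,0,1],[0.2,-0.5,0,0,1],[0.2,-0.7,0,0,1],[0.2,-0.7,0,0,1],[0.2,-0.7,0,0,1],[0.3,-0.7,0,0,1],[0.3,-0.7,0,0,1]]]'; python3 -m jog '[[[0.3,-0.7,0,0,1],[0.3,-0.7,0,0,1],[0.2,-0.7,0,0,1],[0.2,-0.7,0,0,1],[0.2,-0.5,0,0,1],[0.2,-0.3,0,0,1],[0.08,-0.21,0,0,1],[0,0,0,0,1]]]';python3 -m jog '[[[0,0,0,0,1],[0,0,0,0,1]]]'
python3 - <<'E'
from vis import *
im={n:camera(n) for n in P}
cv2.imwrite("pics/s3.png",im["side"])
for n,w in (("side",(250,270,345,350)),("top",(100,240,190,330))):
  for a,p in comps(im[n],"red",w)[:2]:
    c,s=capc(n,p);print(n,a,p.min(0),p.max(0),np.round(c,1),s)
E
```

```text
time: 7.8
ee_pos: [0.4466, 0.2499, 0.0646]
tcp_rot: [-180.0, 0.0, 63.2]
wrist_force: [-0.6, -1.4, -0.2]
opening: 0.0857
grasp_force: 0.0
time: 8.6
ee_pos: [0.447, 0.2502, 0.2166]
tcp_rot: [179.9, -0.1, 63.2]
wrist_force: [0.3, -0.1, -0.9]
opening: 0.0852
grasp_force: 0.0
time: 9.3
ee_pos: [0.5215, 0.0334, 0.214]
tcp_rot: [-179.9, 0.0, 63.2]
wrist_force: [0.6, -0.3, -0.7]
opening: 0.0854
grasp_force: 0.0
time: 10.1
ee_pos: [0.5955, -0.1564, 0.2136]
tcp_rot: [-179.9, 0.0, 63.1]
wrist_force: [-0.1, -0.1, -0.1]
opening: 0.0856
grasp_force: 0.0
time: 10.3
ee_pos: [0.5953, -0.1546, 0.2149]
tcp_rot: [-180.0, -0.0, 63.2]
wrist_force: [-0.0, 0.2, -0.3]
opening: 0.0853
grasp_force: 0.0
side 884 [287 298] [320 331] [447.  252.2] (32.98484420776367, 32.7423095703125)
side 189 [289 331] [317 345] [434.2 292.2] (28.089231491088867, 13.491397857666016)
top 874 [118 274] [154 304] [444.5 246.7] (30.0, 36.0)
```

View pics/s3.png

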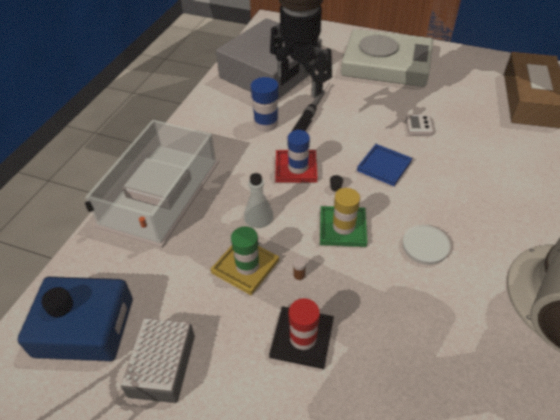

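The red bottle stands centred on the black tray (302,330). The open gripper is above the blue bottle at (298,150) on the red tray.

```bash
python3 -m jog '[[[0,0,-0.4,0,1],[0,0,-0.6,0,1],[0,0,-0.6,0,1],[0,0,-0.6,0,1],[0,0,-0.5,0,1],[0,0,-0.2,0,1],[0,0,-0.1,0,1],[0,0,0,0,1]]]';
python3 -m jog '[[[0,0,0,0,0.5],[0,0,0,0,0.45],[0,0,0,0,0.4],[0,0,0,0,0.3],[0,0,0,0,0.3],[0,0,0,0,0.3],[0,0,0,0,0.3],[0,0,0,0,0.3]]]'; python3 -m jog '[[[0,0,0.2,0,0.3],[0,0,0.4,0,0.3],[0,0,0.6,0,0.3],[0,0,0.7,0,0.3],[0,0,0.6,0,0.3],[0,0,0.4,0,0.3],[0,0,0.2,0,0.3],[0,0,0,0,0.3]]]'; python3 -m jog '[[[-0.3,-0.12,0,0,0.3],[-0.5,-0.2,0,0,0.3],[-0.6,-0.24,0,0,0.3],[-0.7,-0.28,0,0,0.3],[-0.7,-0.28,0,0,0.3],[-0.5,-0.2,0,0,0.3],[-0.3,-0.11,0,0,0.3],[-0.13,-0.05,0,0,0.3]]]';  python3 -m jog '[[[0,0,0,0,0.3],[0,0,0,0,0.3],[0,0,0,0,0.3]]]'
```

```text
time: 11.2
ee_pos: [0.5958, -0.1554, 0.0653]
tcp_rot: [180.0, -0.0, 63.2]
wrist_force: [0.1, 0.1, -0.1]
opening: 0.0853
grasp_force: 0.0
time: 12.0
ee_pos: [0.5961, -0.1557, 0.0661]
tcp_rot: [179.9, -0.0, 63.2]
wrist_force: [-1.1, -0.5, 6.0]
opening: 0.049
grasp_force: 41.1
time: 12.8
ee_pos: [0.596, -0.1557, 0.2212]
tcp_rot: [179.9, -0.0, 63.2]
wrist_force: [-0.1, -0.9, -1.1]
opening: 0.049
grasp_force: 41.6
time: 13.6
ee_pos: [0.408, -0.2298, 0.2192]
tcp_rot: [-180.0, -0.0, 63.1]
wrist_force: [0.6, 0.7, -0.8]
opening: 0.0494
grasp_force: 41.7
time: 13.9
ee_pos: [0.4099, -0.2292, 0.2194]
tcp_rot: [-180.0, -0.0, 63.2]
wrist_force: [0.4, 0.4, -0.7]
opening: 0.0488
grasp_force: 41.7
```

Lower 3.1, release, rise; then go to red on the black tray (447,250): dx +0.76, dy +9.58.

```bash
python3 -m jog '[[[0,0,-0.4,0,0.3],[0,0,-0.6,0,0.3],[0,0,-0.7,0,0.3],[0,0,-0.6,0,0.3],[0,0,-0.4,0,0.3],[0,0,-0.2,0,0.3],[0,0,-0.1,0,0.3],[0,0,-0.06,0,0.3]]]'; python3 -m jog '[[[0,0,-0.02,0,0.3],[0,0,-0.02,0,0.3],[0,0,-0.01,0,0.3],[0,0,0,0,0.3]]]'
```

```text
time: 14.7
ee_pos: [0.4096, -0.2296, 0.0671]
tcp_rot: [180.0, 0.0, 63.2]
wrist_force: [-0.6, -0.2, -0.2]
opening: 0.0492
grasp_force: 41.7
time: 15.1
ee_pos: [0.4096, -0.2298, 0.0661]
tcp_rot: [179.9, 0.0, 63.2]
wrist_force: [-2.6, 0.9, 7.9]
opening: 0.0489
grasp_force: 42.5
```

```bash
python3 -m jog '[[[0,0,0.01,0,0.45],[0,0,0.01,0,0.6],[0,0,0,0,0.8],[0,0,0,0,1],[0,0,0,0,1],[0,0,0,0,1]]]'; python3 -m jog '[[[0,0,0.3,0,1],[0,0,0.5,0,1],[0,0,0.6,0,1],[0,0,0.6,0,1],[0,0,0.5,0,1],[0,0,0.3,0,1],[0,0,0.2,0,1],[0,0,0,0,1]]]'; python3 -m jog '[[[0.05,0.3,0,0,1],[0.05,0.5,0,0,1],[0.05,0.6,0,0,1],[0.05,0.7,0,0,1],[0.05,0.7,0,0,1],[0.05,0.7,0,0,1],[0.05,0.7,0,0,1],[0.05,0.7,0,0,1]]]'; python3 -m jog '[[[0.05,0.7,0,0,1],[0.05,0.7,0,0,1],[0.05,0.7,0,0,1],[0.05,0.7,0,0,1],[0.05,0.7,0,0,1],[0.05,0.6,0,0,1],[0.05,0.4,0,0,1],[0,0.2,0,0,1]]]'; python3 -m jog '[[[0,0,0,0,1],[0,0,0,0,1]]]'
python3 - <<'E'
from vis import *
im={n:camera(n) for n in P}
cv2.imwrite("pics/s4.png",im["side"]);cv2.imwrite("pics/t4.png",im["top"])
for n,w in (("side",(352,100,418,150)),("top",(380,258,435,310))):
  for a,p in comps(im[n],"blue",w)[:3]:
    c,s=capc(n,p);print(n,a,p.min(0),p.max(0),np.round(c,1),s)
E
```

```text
time: 15.7
ee_pos: [0.4091, -0.2295, 0.0652]
tcp_rot: [-180.0, -0.0, 63.2]
wrist_force: [-0.4, -0.4, -0.4]
opening: 0.0854
grasp_force: 0.0
time: 16.5
ee_pos: [0.4095, -0.2298, 0.217]
tcp_rot: [179.9, 0.0, 63.2]
wrist_force: [-0.1, 0.5, 0.5]
opening: 0.0854
grasp_force: 0.0
time: 17.3
ee_pos: [0.4286, 0.0168, 0.2145]
tcp_rot: [-179.9, 0.0, 63.2]
wrist_force: [0.4, -0.1, 0.6]
opening: 0.0854
grasp_force: 0.0
time: 18.1
ee_pos: [0.4462, 0.2518, 0.214]
tcp_rot: [-179.9, 0.1, 63.3]
wrist_force: [-0.2, -0.3, 0.2]
opening: 0.0854
grasp_force: 0.0
time: 18.3
ee_pos: [0.4464, 0.2498, 0.215]
tcp_rot: [-180.0, 0.0, 63.2]
wrist_force: [0.3, -0.1, -0.3]
opening: 0.0854
grasp_force: 0.0
side 345 [379 129] [399 149] [ 410.6 -228.1] (19.597488403320312, 20.341697692871094)
top 1607 [380 265] [422 309] [ 411.4 -221.3] (44.0, 42.0)
```

View pics/s4.png

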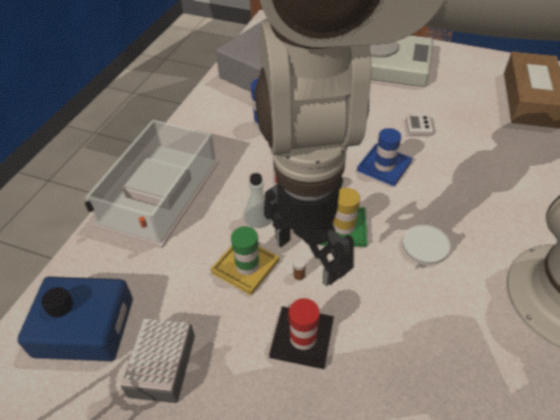

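Blue stands centred on its tray (387,155). Next is red from the black tray to the red tray: dx +3.07, dy −8.09.

```bash
python3 -m jog '[[[0,0,-0.4,0,1],[0,0,-0.6,0,1],[0,0,-0.6,0,1],[0,0,-0.6,0,1],[0,0,-0.5,0,1],[0,0,-0.2,0,1],[0,0,-0.1,0,1],[0,0,0,0,1]]]';
python3 -m jog '[[[0,0,0,0,0.5],[0,0,0,0,0.45],[0,0,0,0,0.4],[0,0,0,0,0.3],[0,0,0,0,0.3],[0,0,0,0,0.3],[0,0,0,0,0.3],[0,0,0,0,0.3]]]'; python3 -m jog '[[[0,0,0.2,0,0.3],[0,0,0.4,0,0.3],[0,0,0.6,0,0.3],[0,0,0.7,0,0.3],[0,0,0.6,0,0.3],[0,0,0.4,0,0.3],[0,0,0.2,0,0.3],[0,0,0,0,0.3]]]'; python3 -m jog '[[[0.1,-0.3,0,0,0.3],[0.2,-0.5,0,0,0.3],[0.2,-0.6,0,0,0.3],[0.2,-0.7,0,0,0.3],[0.2,-0.7,0,0,0.3],[0.3,-0.7,0,0,0.3],[0.3,-0.7,0,0,0.3]]]'; python3 -m jog '[[[0.3,-0.7,0,0,0.3],[0.3,-0.7,0,0,0.3],[0.3,-0.7,0,0,0.3],[0.2,-0.7,0,0,0.3],[0.2,-0.5,0,0,0.3],[0.2,-0.4,0,0,0.3],[0.07,-0.19,0,0,0.3],[0,0,0,0,0.3]]]';python3 -m jog '[[[0,0,0,0,0.3],[0,0,0,0,0.3]]]'
```

```text
time: 19.2
ee_pos: [0.4469, 0.2502, 0.0658]
tcp_rot: [180.0, -0.0, 63.2]
wrist_force: [-0.1, -0.1, -0.7]
opening: 0.0855
grasp_force: 0.0
time: 20.0
ee_pos: [0.4471, 0.2509, 0.0665]
tcp_rot: [179.9, -0.1, 63.2]
wrist_force: [-1.3, 0.9, 6.3]
opening: 0.0492
grasp_force: 40.8
time: 20.8
ee_pos: [0.447, 0.2507, 0.2216]
tcp_rot: [179.9, -0.1, 63.2]
wrist_force: [-0.9, -0.7, -2.0]
opening: 0.0491
grasp_force: 41.6
time: 21.5
ee_pos: [0.5214, 0.039, 0.2188]
tcp_rot: [-179.9, 0.1, 63.2]
wrist_force: [-0.1, 1.1, -0.3]
opening: 0.0489
grasp_force: 41.6
time: 22.3
ee_pos: [0.5998, -0.1548, 0.2187]
tcp_rot: [-179.9, 0.0, 63.1]
wrist_force: [0.1, 0.3, -0.7]
opening: 0.0489
grasp_force: 41.8
time: 22.5
ee_pos: [0.5998, -0.153, 0.2204]
tcp_rot: [-180.0, -0.0, 63.2]
wrist_force: [0.2, -0.2, -1.8]
opening: 0.049
grasp_force: 41.8
```

```bash
python3 -m jog '[[[0,-0.01,-0.4,0,0.3],[0,0,-0.6,0,0.3],[0,0,-0.7,0,0.3],[0,0,-0.6,0,0.3],[0,0,-0.4,0,0.3],[0,0,-0.2,0,0.3],[0,0,-0.1,0,0.3],[0,0,-0.06,0,0.3]]]'; python3 -m jog '[[[0,0,-0.02,0,0.3],[0,0,-0.02,0,0.3],[0,0,-0.01,0,0.3],[0,0,0,0,0.3]]]'
```

```text
time: 23.3
ee_pos: [0.6005, -0.1543, 0.068]
tcp_rot: [179.9, -0.0, 63.2]
wrist_force: [0.3, 0.7, -1.0]
opening: 0.0488
grasp_force: 41.7
time: 23.7
ee_pos: [0.6006, -0.1546, 0.0665]
tcp_rot: [179.9, -0.0, 63.2]
wrist_force: [-2.5, 1.0, 5.1]
opening: 0.0493
grasp_force: 42.3
```

```bash
python3 -m jog '[[[0,0,0.01,0,0.45],[0,0,0.01,0,0.6],[0,0,0,0,0.8],[0,0,0,0,1],[0,0,0,0,1],[0,0,0,0,1]]]'; python3 -m jog '[[[0,0,0.3,0,1],[0,0,0.5,0,1],[0,0,0.6,0,1],[0,0,0.6,0,1],[0,0,0.5,0,1],[0,0,0.3,0,1],[0,0,0.2,0,1],[0,0,0,0,1]]]'; python3 -m jog '[[[-0.05,0.3,0,0,1],[0,0.5,0,0,1],[0,0.6,0,0,1],[0,0.7,0,0,1],[0,0.7,0,0,1],[0,0.7,0,0,1],[0,0.7,0,0,1]]]'; python3 -m jog '[[[0,0.7,0,0,1],[0,0.5,0,0,1],[0,0.3,0,0,1],[0,0.22,0,0,1],[0,0,0,0,1],[0,0,0,0,1],[0,0,0,0,1]]]'
python3 - <<'E'
from vis import *
im={n:camera(n) for n in P}
cv2.imwrite("pics/s5.png",im["side"]);cv2.imwrite("pics/t5.png",im["top"])
for n,w in (("side",(270,110,322,154)),("top",(310,162,382,232))):
  for a,p in comps(im[n],"red",w)[:3]:
    c,s=capc(n,p);print(n,a,p.min(0),p.max(0),np.round(c,1),s)
E
```

```text
time: 24.3
ee_pos: [0.6001, -0.1546, 0.0657]
tcp_rot: [-180.0, 0.0, 63.2]
wrist_force: [0.1, 0.1, -0.4]
opening: 0.0853
grasp_force: 0.0
time: 25.1
ee_pos: [0.6006, -0.1547, 0.2178]
tcp_rot: [179.9, -0.0, 63.2]
wrist_force: [-0.0, 0.3, 0.1]
opening: 0.0856
grasp_force: 0.0
time: 25.8
ee_pos: [0.5966, 0.0576, 0.2146]
tcp_rot: [-179.9, 0.0, 63.2]
wrist_force: [0.1, -0.3, 0.2]
opening: 0.0855
grasp_force: 0.0
time: 26.5
ee_pos: [0.5977, 0.1404, 0.2158]
tcp_rot: [180.0, 0.0, 63.1]
wrist_force: [-0.4, -0.1, 0.5]
opening: 0.0854
grasp_force: 0.0
side 421 [286 129] [307 151] [ 602.2 -155.9] (22.0, 21.0)
side 43 [276 150] [286 153] [ 621.  -108.7] (3.0, 10.0)
top 2202 [316 169] [378 229] [ 580.9 -143.2] (48.319252014160156, 48.00871658325195)
```

View pics/s5.png

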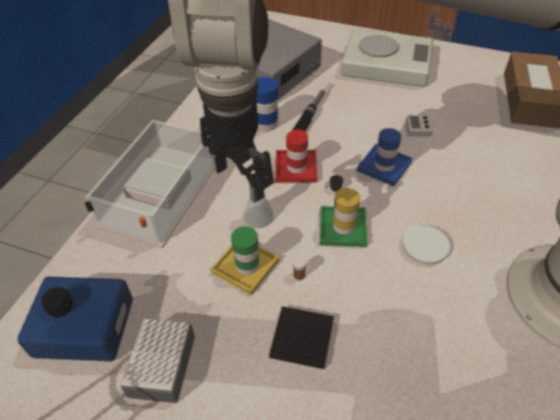

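Red is upright and centred on the red tray (297,155). The flask hasn't moved. Next is green to the black tray: dx −3.02, dy +2.18.

```bash
python3 -m jog '[[[0,0,-0.4,0,1],[0,0,-0.6,0,1],[0,0,-0.6,0,1],[0,0,-0.6,0,1],[0,0,-0.5,0,1],[0,0,-0.2,0,1],[0,0,-0.1,0,1],[0,0,0,0,1]]]';
python3 -m jog '[[[0,0,0,0,0.5],[0,0,0,0,0.45],[0,0,0,0,0.4],[0,0,0,0,0.3],[0,0,0,0,0.3],[0,0,0,0,0.3],[0,0,0,0,0.3],[0,0,0,0,0.3]]]'; python3 -m jog '[[[0,0,0.2,0,0.3],[0,0,0.4,0,0.3],[0,0,0.6,0,0.3],[0,0,0.7,0,0.3],[0,0,0.6,0,0.3],[0,0,0.4,0,0.3],[0,0,0.2,0,0.3],[0,0,0,0,0.3]]]'; python3 -m jog '[[[-0.3,0.2,0,0,0.3],[-0.4,0.3,0,0,0.3],[-0.5,0.4,0,0,0.3],[-0.5,0.4,0,0,0.3],[-0.5,0.4,0,0,0.3],[-0.4,0.3,0,0,0.3],[-0.3,0.1,0,0,0.3],[-0.12,0.08,0,0,0.3]]]'; python3 -m jog '[[[0,0,0,0,0.3],[0,0,0,0,0.3]]]'
```

```text
time: 27.4
ee_pos: [0.5978, 0.1412, 0.0662]
tcp_rot: [180.0, -0.0, 63.2]
wrist_force: [0.3, -0.2, -0.6]
opening: 0.0854
grasp_force: 0.0
time: 28.2
ee_pos: [0.5982, 0.1417, 0.0671]
tcp_rot: [179.9, -0.1, 63.2]
wrist_force: [-1.3, -0.4, 5.9]
opening: 0.049
grasp_force: 41.2
time: 29.0
ee_pos: [0.598, 0.1416, 0.2222]
tcp_rot: [179.9, -0.1, 63.2]
wrist_force: [-0.1, 0.2, -2.1]
opening: 0.049
grasp_force: 41.6
time: 29.8
ee_pos: [0.4453, 0.2505, 0.2201]
tcp_rot: [-180.0, 0.1, 63.3]
wrist_force: [-0.5, 0.7, -0.8]
opening: 0.0487
grasp_force: 41.8
time: 30.0
ee_pos: [0.4471, 0.25, 0.2205]
tcp_rot: [180.0, 0.0, 63.2]
wrist_force: [0.1, 1.1, -1.7]
opening: 0.049
grasp_force: 41.8
```

```bash
python3 -m jog '[[[0,0,-0.4,0,0.3],[0,0,-0.6,0,0.3],[0,0,-0.7,0,0.3],[0,0,-0.6,0,0.3],[0,0,-0.4,0,0.3],[0,0,-0.2,0,0.3],[0,0,-0.1,0,0.3],[0,0,-0.06,0,0.3]]]'; python3 -m jog '[[[0,0,-0.02,0,0.3],[0,0,-0.02,0,0.3],[0,0,-0.01,0,0.3],[0,0,0,0,0.3]]]'
```

```text
time: 30.8
ee_pos: [0.4472, 0.2504, 0.0682]
tcp_rot: [180.0, -0.0, 63.2]
wrist_force: [-0.8, 0.3, -1.1]
opening: 0.0488
grasp_force: 41.8
time: 31.2
ee_pos: [0.4473, 0.2509, 0.0671]
tcp_rot: [179.9, -0.1, 63.2]
wrist_force: [-2.6, -0.7, 6.5]
opening: 0.0487
grasp_force: 42.5
```

```bash
python3 -m jog '[[[0,0,0.01,0,0.45],[0,0,0.01,0,0.6],[0,0,0,0,0.8],[0,0,0,0,1],[0,0,0,0,1],[0,0,0,0,1]]]'; python3 -m jog '[[[0,0,0.3,0,1],[0,0,0.5,0,1],[0,0,0.6,0,1],[0,0,0.6,0,1],[0,0,0.5,0,1],[0,0,0.3,0,1],[0,0,0.2,0,1],[0,0,0,0,1]]]'; python3 -m jog '[[[0,-0.3,0,0,1],[0,-0.5,0,0,1],[0,-0.6,0,0,1],[0,-0.7,0,0,1],[0,-0.7,0,0,1],[0,-0.7,0,0,1],[0,-0.7,0,0,1]]]'; python3 -m jog '[[[0,-0.5,0,0,1],[0,-0.3,0,0,1],[0,-0.2,0,0,1],[0,-0.15,0,0,1],[0,0,0,0,1],[0,0,0,0,1],[0,0,0,0,1]]]'
python3 - <<'E'
from vis import *
im={n:camera(n) for n in P}
cv2.imwrite("pics/s6.png",im["side"])
for n,c,w in (("side","green",(250,260,345,350)),("top","green",(100,240,190,330)),("side","yellow",(312,185,375,215))):
  for a,p in comps(im[n],c,w)[:2]:
    c,s=capc(n,p);print(n,a,p.min(0),p.max(0),np.round(c,1),s)
E
```

```text
time: 31.8
ee_pos: [0.4466, 0.2505, 0.0662]
tcp_rot: [-180.0, 0.0, 63.2]
wrist_force: [1.2, 0.3, 0.1]
opening: 0.0854
grasp_force: 0.0
time: 32.6
ee_pos: [0.447, 0.2507, 0.2181]
tcp_rot: [179.9, -0.1, 63.2]
wrist_force: [-0.0, -1.2, -0.2]
opening: 0.0854
grasp_force: 0.0
time: 33.3
ee_pos: [0.4456, 0.0385, 0.2153]
tcp_rot: [-179.9, 0.1, 63.2]
wrist_force: [0.0, 0.5, -0.6]
opening: 0.0853
grasp_force: 0.0
time: 34.0
ee_pos: [0.4466, -0.0165, 0.2162]
tcp_rot: [-180.0, -0.0, 63.2]
wrist_force: [0.2, 0.2, -0.8]
opening: 0.0854
grasp_force: 0.0
side 688 [288 300] [318 329] [447.6 252.1] (28.991374969482422, 28.991378784179688)
side 54 [291 335] [309 343] [438.4 296.6] (18.439088821411133, 5.857122898101807)
top 677 [119 274] [146 303] [445.8 252.9] (29.0, 27.0)
side 544 [334 188] [359 213] [448.9 -16.9] (24.312789916992188, 25.309844970703125)
```

View pics/s6.png

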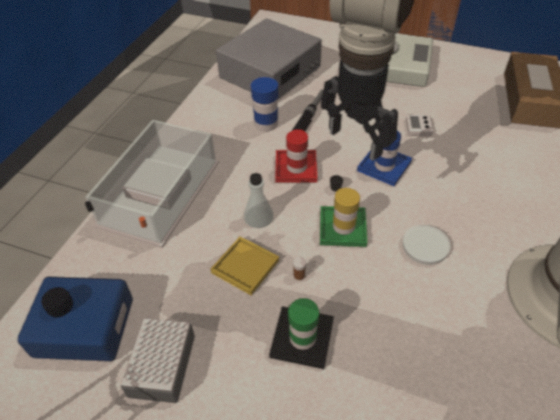

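Green stands on the black tray (302,325), the yellow tray is empty (246,265), and the gripper is over the yellow bottle (346,210). Next is yellow to the yellow tray: dx +3.07, dy +3.19.

```bash
python3 -m jog '[[[0,0,-0.4,0,1],[0,0,-0.6,0,1],[0,0,-0.6,0,1],[0,0,-0.6,0,1],[0,0,-0.5,0,1],[0,0,-0.2,0,1],[0,0,-0.1,0,1],[0,0,0,0,1]]]';
python3 -m jog '[[[0,0,0,0,0.5],[0,0,0,0,0.45],[0,0,0,0,0.4],[0,0,0,0,0.3],[0,0,0,0,0.3],[0,0,0,0,0.3],[0,0,0,0,0.3],[0,0,0,0,0.3]]]'; python3 -m jog '[[[0,0,0.2,0,0.3],[0,0,0.4,0,0.3],[0,0,0.6,0,0.3],[0,0,0.7,0,0.3],[0,0,0.6,0,0.3],[0,0,0.4,0,0.3],[0,0,0.2,0,0.3],[0,0,0,0,0.3]]]'; python3 -m jog '[[[0.3,0.3,0,0,0.3],[0.4,0.4,0,0,0.3],[0.5,0.5,0,0,0.3],[0.5,0.5,0,0,0.3],[0.5,0.5,0,0,0.3],[0.4,0.5,0,0,0.3],[0.3,0.3,0,0,0.3],[0.17,0.19,0,0,0.3]]]'; python3 -m jog '[[[0,0,0,0,0.3],[0,0,0,0,0.3]]]'
```

```text
time: 34.9
ee_pos: [0.4468, -0.0169, 0.0667]
tcp_rot: [180.0, -0.0, 63.2]
wrist_force: [0.2, -0.0, -0.6]
opening: 0.0853
grasp_force: 0.0
time: 35.7
ee_pos: [0.4472, -0.0171, 0.0674]
tcp_rot: [179.9, -0.1, 63.2]
wrist_force: [-0.0, -0.8, 5.2]
opening: 0.0488
grasp_force: 40.8
time: 36.5
ee_pos: [0.4471, -0.0171, 0.2225]
tcp_rot: [179.9, -0.0, 63.2]
wrist_force: [0.2, 0.6, -1.6]
opening: 0.0484
grasp_force: 41.7
time: 37.3
ee_pos: [0.6005, 0.1437, 0.2188]
tcp_rot: [-179.9, 0.1, 63.3]
wrist_force: [1.0, 0.1, -0.4]
opening: 0.0488
grasp_force: 41.7
time: 37.5
ee_pos: [0.5996, 0.1422, 0.22]
tcp_rot: [-179.9, 0.1, 63.2]
wrist_force: [0.5, -0.3, -0.2]
opening: 0.049
grasp_force: 41.7
```

```bash
python3 -m jog '[[[0,0,-0.4,0,0.3],[0,0,-0.6,0,0.3],[0,0,-0.7,0,0.3],[0,0,-0.6,0,0.3],[0,0,-0.4,0,0.3],[0,0,-0.2,0,0.3],[0,0,-0.1,0,0.3],[0,0,-0.06,0,0.3]]]'; python3 -m jog '[[[0,0,-0.02,0,0.3],[0,0,-0.02,0,0.3],[0,0,-0.01,0,0.3],[0,0,0,0,0.3]]]'
```

```text
time: 38.3
ee_pos: [0.6002, 0.1422, 0.0689]
tcp_rot: [180.0, -0.0, 63.2]
wrist_force: [-0.3, 0.1, -1.1]
opening: 0.0488
grasp_force: 41.7
time: 38.7
ee_pos: [0.6007, 0.1427, 0.0675]
tcp_rot: [179.9, -0.1, 63.2]
wrist_force: [-1.9, 0.2, 4.7]
opening: 0.0492
grasp_force: 42.5
```

```bash
python3 -m jog '[[[0,0,0.01,0,0.45],[0,0,0.01,0,0.6],[0,0,0,0,0.8],[0,0,0,0,1],[0,0,0,0,1],[0,0,0,0,1]]]'; python3 -m jog '[[[0,0,0.3,0,1],[0,0,0.5,0,1],[0,0,0.6,0,1],[0,0,0.6,0,1],[0,0,0.5,0,1],[0,0,0.3,0,1],[0,0,0.2,0,1],[0,0,0,0,1]]]'; python3 -m jog '[[[-0.3,0.2,0,0,1],[-0.4,0.3,0,0,1],[-0.5,0.4,0,0,1],[-0.5,0.4,0,0,1],[-0.5,0.4,0,0,1],[-0.5,0.3,0,0,1],[-0.3,0.1,0,0,1],[-0.07,0.06,0,0,1]]]'; python3 -m jog '[[[0,0,0,0,1],[0,0,0,0,1]]]'
python3 - <<'E'
from vis import *
im={n:camera(n) for n in P}
cv2.imwrite("pics/s7.png",im["side"])
for n,c,w in (("side","yellow",(220,215,270,253)),("side","green",(312,180,375,255))):
  for a,p in comps(im[n],c,w)[:2]:
    if c=="green": print(rectw(n,p,0.012)); continue
    c_,s=capc(n,p);print(n,a,p.min(0),p.max(0),np.round(c_,1),s)
E
```

```text
time: 39.3
ee_pos: [0.6001, 0.1424, 0.0667]
tcp_rot: [-180.0, 0.0, 63.2]
wrist_force: [-0.1, 0.0, 0.3]
opening: 0.0854
grasp_force: 0.0
time: 40.1
ee_pos: [0.6006, 0.1426, 0.2188]
tcp_rot: [179.9, -0.1, 63.2]
wrist_force: [-0.5, -0.2, -0.3]
opening: 0.0851
grasp_force: 0.0
time: 40.9
ee_pos: [0.4454, 0.2507, 0.2166]
tcp_rot: [-180.0, 0.0, 63.3]
wrist_force: [0.2, -0.4, -0.1]
opening: 0.0856
grasp_force: 0.0
time: 41.1
ee_pos: [0.4473, 0.25, 0.2165]
tcp_rot: [180.0, 0.0, 63.2]
wrist_force: [-0.6, -0.3, 2.3]
opening: 0.0857
grasp_force: 0.0
side 695 [226 226] [269 252] [594.3 137.9] (43.0, 26.0)
((439.6109924316406, -18.194732666015625), (67.39441680908203, 97.15185546875), 16.91606330871582)
```

View pics/s7.png

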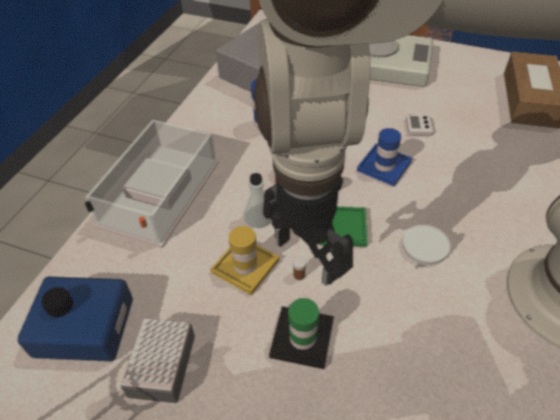

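Yellow is upright in its own tray (243,255). Last transfer: green from black to the green tray, dx +0.04, dy −5.33.

```bash
python3 -m jog '[[[0,0,-0.4,0,1],[0,0,-0.6,0,1],[0,0,-0.6,0,1],[0,0,-0.6,0,1],[0,0,-0.5,0,1],[0,0,-0.2,0,1],[0,0,-0.1,0,1],[0,0,0,0,1]]]';
python3 -m jog '[[[0,0,0,0,0.5],[0,0,0,0,0.45],[0,0,0,0,0.4],[0,0,0,0,0.3],[0,0,0,0,0.3],[0,0,0,0,0.3],[0,0,0,0,0.3],[0,0,0,0,0.3]]]'; python3 -m jog '[[[0,0,0.2,0,0.3],[0,0,0.4,0,0.3],[0,0,0.6,0,0.3],[0,0,0.7,0,0.3],[0,0,0.6,0,0.3],[0,0,0.4,0,0.3],[0,0,0.2,0,0.3],[0,0,0,0,0.3]]]'; python3 -m jog '[[[0.04,-0.3,0,0,0.3],[0,-0.5,0,0,0.3],[0,-0.6,0,0,0.3],[0,-0.7,0,0,0.3],[0,-0.7,0,0,0.3],[0,-0.7,0,0,0.3],[0,-0.7,0,0,0.3]]]'; python3 -m jog '[[[0,-0.5,0,0,0.3],[0,-0.3,0,0,0.3],[0,-0.2,0,0,0.3],[0,-0.13,0,0,0.3],[0,0,0,0,0.3],[0,0,0,0,0.3],[0,0,0,0,0.3]]]'
```

```text
time: 42.0
ee_pos: [0.447, 0.2503, 0.0671]
tcp_rot: [180.0, -0.0, 63.2]
wrist_force: [-0.0, 0.3, 0.0]
opening: 0.0857
grasp_force: 0.0
time: 42.8
ee_pos: [0.4471, 0.2508, 0.068]
tcp_rot: [179.9, -0.1, 63.2]
wrist_force: [-1.1, -0.1, 5.7]
opening: 0.0489
grasp_force: 41.1
time: 43.6
ee_pos: [0.447, 0.2507, 0.2231]
tcp_rot: [179.9, -0.1, 63.2]
wrist_force: [-1.1, 0.3, -2.2]
opening: 0.0489
grasp_force: 41.6
time: 44.3
ee_pos: [0.4476, 0.0384, 0.2203]
tcp_rot: [-179.9, 0.1, 63.2]
wrist_force: [1.3, -0.7, -0.7]
opening: 0.0491
grasp_force: 41.6
time: 45.0
ee_pos: [0.4486, -0.0155, 0.2217]
tcp_rot: [-180.0, -0.0, 63.2]
wrist_force: [1.3, 0.2, -2.4]
opening: 0.0491
grasp_force: 41.6
```

```bash
python3 -m jog '[[[0,0,-0.4,0,0.3],[0,0,-0.6,0,0.3],[0,0,-0.7,0,0.3],[0,0,-0.6,0,0.3],[0,0,-0.4,0,0.3],[0,0,-0.2,0,0.3],[0,0,-0.1,0,0.3],[0,0,-0.06,0,0.3]]]'; python3 -m jog '[[[0,0,-0.02,0,0.3],[0,0,-0.02,0,0.3],[0,0,-0.01,0,0.3],[0,0,0,0,0.3]]]'
```

```text
time: 45.8
ee_pos: [0.449, -0.0158, 0.0693]
tcp_rot: [180.0, -0.0, 63.2]
wrist_force: [0.2, -0.0, -1.4]
opening: 0.0487
grasp_force: 41.7
time: 46.2
ee_pos: [0.4492, -0.016, 0.068]
tcp_rot: [179.9, -0.1, 63.2]
wrist_force: [-2.0, -0.1, 7.6]
opening: 0.0492
grasp_force: 42.5
```

```bash
python3 -m jog '[[[0,0,0.01,0,0.45],[0,0,0.01,0,0.6],[0,0,0,0,0.8],[0,0,0,0,1],[0,0,0,0,1],[0,0,0,0,1]]]'; python3 -m jog '[[[0,0,0.3,0,1],[0,0,0.5,0,1],[0,0,0.6,0,1],[0,0,0.6,0,1],[0,0,0.5,0,1],[0,0,0.3,0,1],[0,0,0.2,0,1],[0,0,0,0,1]]]'; python3 -m jog '[[[-0.1,-0.3,0,0,1],[-0.1,-0.5,0,0,1],[-0.1,-0.7,0,0,1],[-0.1,-0.7,0,0,1],[-0.1,-0.7,0,0,1],[-0.1,-0.7,0,0,1],[-0.1,-0.7,0,0,1],[-0.1,-0.7,0,0,1]]]'; python3 -m jog '[[[-0.2,-0.7,0,0,1],[-0.2,-0.7,0,0,1],[-0.2,-0.7,0,0,1],[-0.2,-0.7,0,0,1],[-0.2,-0.7,0,0,1],[-0.1,-0.5,0,0,1],[-0.1,-0.3,0,0,1],[0,0,0,0,1]]]'
python3 - <<'E'
from vis import *
im={n:camera(n) for n in P}
cv2.imwrite("pics/s8.png",im["side"]);cv2.imwrite("pics/t8.png",im["top"])
print(cast("side",[(256,180)],.12))
E
```

```text
time: 46.8
ee_pos: [0.4486, -0.0161, 0.0672]
tcp_rot: [-180.0, 0.0, 63.2]
wrist_force: [-0.6, 0.6, 0.4]
opening: 0.0852
grasp_force: 0.0
time: 47.6
ee_pos: [0.4491, -0.0161, 0.219]
tcp_rot: [179.9, -0.1, 63.2]
wrist_force: [-0.4, -0.5, 0.0]
opening: 0.0853
grasp_force: 0.0
time: 48.4
ee_pos: [0.4079, -0.2673, 0.2164]
tcp_rot: [-179.9, -0.0, 63.2]
wrist_force: [1.2, 0.4, -0.3]
opening: 0.0853
grasp_force: 0.0
time: 49.2
ee_pos: [0.3478, -0.482, 0.216]
tcp_rot: [-179.9, -0.0, 63.1]
wrist_force: [0.6, -0.3, 0.6]
opening: 0.0854
grasp_force: 0.0
[[0.62311027 0.02241562]]
```

View pics/s8.png

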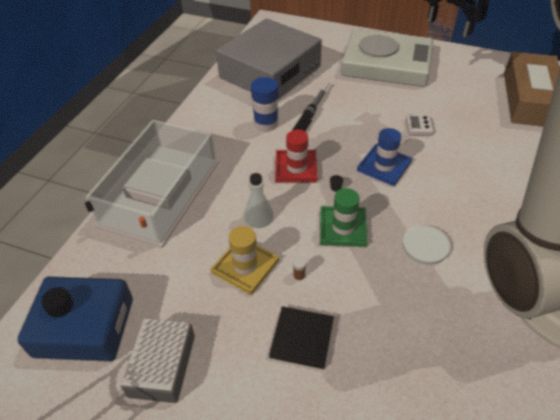

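View pics/t8.png

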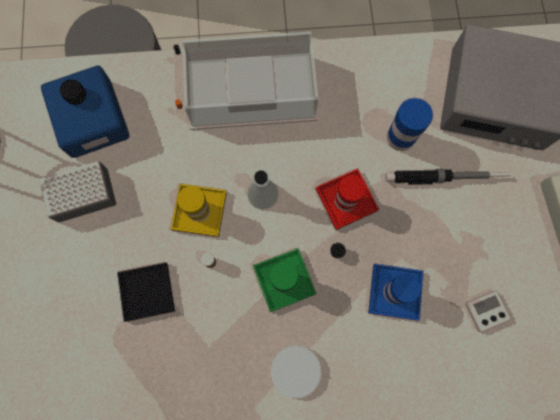

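Both views show every bottle upright in the tray of its own colour: yellow (195,205), red (350,195), green (285,277) and blue (402,290) in the top view. The black tray is empty, the flask is still at (262,188), and the arm is clear of everything.

```bash
python3 -m jog '[[[0,0,0,0,1],[0,0,0,0,1],[0,0,0,0,1]]]' | head -1; python3 -c "
from workcell import ticket
print(ticket.job_done())"
```

```text
time: 49.6
the job is handed in; nothing more can be done
None
```

I handed in the job at 49.6 s: all four bottles stand upright on the trays of their own colour, the black tray is empty, and the flask is where it was.

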